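# Swing the reading lamp over the notebook and switch it on

## Task

Light up the notebook on the dormitory desk: with one fingertip push the reading lamp's light bar round until, seen from straight above, it runs over the middle of the thin ring-bound notebook (not the thick paperback), then press the switch on top of the lamp's post right down and let it come up again. Only push and press: do not grip the bar, and leave the notebook and everything else on the desk where it is.

Things in the scene. Friction and masses are not known exactly. Their poses are not given: they have to be found in the camera images.
- bar (a joint): The hinge of the reading lamp's light bar (rad). The bar is level and turns about the lamp's upright post; it stays where it is left (friction only, about 0.12 N m, so about 1 N of push at 0.15 m from the post; no spring, no detents). At 0 the bar points along the lamp foot's own -x axis; the value grows as the bar turns counter-clockwise seen from above. Stops at -1.5 and 1.5; at the start it is within 0.25 of 0.
- bar_pivot (a point): The point on the post's axis at mid-height of the light bar, 220 mm above the desk. Its axes turn with the bar: the bar runs from here along its own -x axis; z is up.
- bar_mid (a point): Point on the centre line of the light bar, 160 mm from the post's axis, 220 mm above the desk; a good place to push beside. The bar is a straight slim stick whose free end is 290 mm from the post's axis, 29 mm wide and 18 mm high (its underside 211 mm, its top 229 mm above the desk): two aluminium rails 8 mm wide, one along each side from 20 mm to 290 mm from the post's axis, with a white light strip between them. There is nothing above it.
- lamp: The lamp's fixed foot and post, white and aluminium: a round foot 130 mm across and 18 mm high that does not move on the desk, with an upright post 22 mm across in its middle. A white hub 38 mm across carries the bar round the post, up to 235 mm above the desk. Origin at the centre of the foot's underside. Its -x axis is where the bar points at joint value 0.
- switch (a joint): Travel of the push switch on top of the lamp's post (m): 0 up, 0.006 fully down. Pressed straight down, springs back by itself; fully down takes about 4 N.
- switch_top (a point): Centre of the top face of the push switch, a white round button 26 mm across in a low white housing on top of the post, on the post's axis, 254 mm above the desk and so 25 mm above the bar's top. Nothing stands above it and it does not turn with the bar.
- notebook: The thin ring-bound notebook lying flat on the desk: 148 mm along its x, 105 mm along its y, 12 mm thick, with a lined white page on top and a row of dark wire rings along its +y edge. Origin at the centre of its underside. It lies on one side or the other in front of the lamp, 180 to 255 mm from the post's axis (horizontally, to its centre), well below the bar.
- paperback: A thick closed paperback, 168 x 115 x 33 mm, with a plain grey cover; it lies on the other side. Origin at the centre of its underside. Not to be lit; to be left alone.
- tumbler: White cup, 70 mm across, 90 mm high, origin at the centre of its underside. Bystander, stands in front of the lamp below the bar.
- phone: Black phone, 150 x 73 x 9 mm, origin at the centre of its underside. Bystander.
- earphones: White earphone case, 50 x 62 x 25 mm, origin at the centre of its underside. Bystander.
- water: Drinking-water bottle, 64 mm across, 190 mm high, origin at the centre of its underside. Bystander, out of the bar's sweep.
- glasses_case: Blue spectacle case, 160 x 62 x 42 mm, origin at the centre of its underside. Bystander.
- lotion: White lotion bottle, 48 mm across, 110 mm high, origin at the centre of its underside. Bystander.
Not all that is in view belongs to the job. Leave any purple or red look-alike of the notebook alone.

How it is judged:
On the way, in this order (a step that is already met when the one before it is completed fails the run):
1. the light bar has been pushed round over the middle of the notebook and is at rest (y of notebook in the frame of bar_pivot between -0.025 and 0.025 m and x of notebook in the frame of bar_pivot below -0.1 m and velocity of joint bar between -0.05 and 0.05 rad/s), for 0.2 s.
2. the switch is pressed right down, with the bar still over the notebook (y of notebook in the frame of bar_pivot between -0.025 and 0.025 m and x of notebook in the frame of bar_pivot below -0.1 m and value of joint switch above 0.0045 m), for 0.05 s.
At the end, for the whole second after the job is handed in: The centre line of the light bar passes within 25 mm (seen from above) of the notebook's centre, on the bar's side of the post; the bar is at rest; the switch has been pressed and is up again (under 2 mm); the notebook lies within 20 mm of where it was and every other thing within 30 mm (all of step 1 and value of joint switch below 0.002 m and distance of notebook from where it was at the start of the episode below 0.02 m and distance of each of paperback, tumbler, phone, earphones, water, glasses_case, lotion from where it was at the start of the episode below 0.03 m); the robot touches nothing.
It fails at once if the bar is gripped (fingers press on both of its rails at once) (contact force between the fingers and bar_c2 above 0.5 N and contact force between the fingers and bar_c3 above 0.5 N).
It fails at once if the notebook is moved or lifted (more than 20 mm) (distance of notebook from where it was at the start of the episode above 0.02 m).
It fails at once if a bystander is moved, lifted or knocked (more than 30 mm) (distance of any of paperback, tumbler, phone, earphones, water, glasses_case, lotion from where it was at the start of the episode above 0.03 m).
It also fails if it takes over 45 s, if anything falls off the work surface, if the arm or the gripper's body presses on something with over 40 N, if the wrist force passes 120 N, or if a joint passes its speed limit or range.

## Robot

A 6-joint arm with a two-finger parallel gripper is mounted at the origin on the work surface. World frame = base frame: x ahead of the robot, y to its left, z up, the work surface at z = 0. Lengths are in m, angles in rad, forces in N, time in s.
With the tool pointing down it reaches from about 0.3 to 0.875 m from the base axis. Payload 6.4 kg.
Tool frame: the origin (TCP) lies at the centre of the arm's flange, where the gripper is bolted on; the fingertips stand 173 mm ahead of it and the grasp point (between the pads) lies 155 mm ahead of it; z points along the fingers, x is the direction in which the jaws open and shut, and the axes are right-handed (so a half turn about z gives the same grasp; the last joint's range is limited). The gripper opens to 85 mm and grips with 20 to 120 N. Pads are 22 mm wide; open, the fingers measure 114 mm over their backs; the gripper's body (76 mm by 85 mm) begins 54 mm behind the grasp point. The pads swing forward as they close: fully open they stand 13 mm farther back than shut.
Start: joints at [0.935, 0.181, 1.607, -0, 1.354, -0.206], TCP at [0.24, 0.523, 0.405] pointing down, gripper open.
Joint ranges: [-2.99, 2.99], [-0.89, 2.07], [0.3, 2.58], [-1.14, 4.28], [0, 2.63], [-3.12, 3.12]. Speed limits (rad/s): [2.57, 2.57, 3.01, 3.14, 3.14, 3.14].

## Interface

Orientations are given as a unit quaternion [w, x, y, z].
In Python, from bench import ctrl gives the robot as it stands. The module is installed in compiled form; this text tells all that it offers.
- The arm moves only by the tool move_arm, never from a script. Its argument "moves" is a list of rows, each an object of numbers: "gripper": the opening in per cent of the stroke, from 0 (shut) to 100 (fully open); "x", "y", "z": the shift along the tool's x, y, z in cm; "roll": the turn about the tool's z in degrees. In form: [{"gripper": .., "x": .., "y": .., "z": .., "roll": ..}, ...]. A call has 1 to 5 rows; each row shifts and turns the commanded pose from where the row before left it, along the tool's axes as they then stand; what a row does not reach is not made up. A row lasts 1/8 s, in which the tool goes at most 62.5 mm and 10.7 degrees, less where a joint would pass 70% of its speed; a pose out of reach is approached as far as the arm can. A call is refused whole if a number of a shift passes 6.25 or a number of a turn 10.7, either way. A call with a gripper value outside its range is refused whole. The fingers move at their own pace and stop on an object; the grip force is fixed at half the most. Time passes only in rows, so rows that do not move let the fingers close. It gives the time, the measured TCP pose, the force and the opening at its end, in the units of the state.
- ctrl.get_obs(): the state, without advancing time (a new reading comes with each control period).
- ctrl.camera(name): name is "scene" or "top" or "wrist"; returns a dict with "img" (480x640x3 uint8, red, green, blue), "fx", "fy", "cx", "cy" (pixels), "world_from_camera" (4x4, takes a point from camera to world coordinates); the wrist camera has in their place "tool_from_camera" (4x4, takes a point from camera to tool coordinates, whose origin is the TCP and whose axes are the tool frame's). Camera axes: x right, y up, looking along -z (the intrinsics and any distortion apply to the point x, -y, -z); pixel columns grow to the right and rows downward; lengths in m; the calibration is good to about 2 mm. A picture is of the moment at which its call begins: read the wrist's pose just before it. There is no depth.
- ctrl.hand_in(): hands the job in, once; it reports no verdict.
The state is a dict: "time_s": time; "q": joint angles; "dq": joint speeds; "joint_efforts": joint torques, N m; "eef_pos": TCP position; "eef_rot": TCP orientation; "wrist_force": force on the tool from outside, world axes, zero at the start; "torque": the same for the moment, N m; "opening": opening from 0.0 (shut) to 1.0 (fully open).
Only numpy, scipy, OpenCV 4.12 (cv2) and the standard library are available. Lean on these libraries where they do the work, as an engineer would, in place of code of your own. Each camera call takes 0.05 s, during which the arm holds its last target. There are 200 camera calls.

## Working session

There is one attempt and no reset: what is moved stays moved. The work goes in short steps, Python scripts to look and compute and a tool call to move; the robot and the scene stay as the last step left them, time stands still between calls to the robot, and variables do not carry over. Pictures are saved under pics/ and viewed, about 8 in all and at most 12, crops included, and the job is handed in when it is done.

Besides the shell and the picture viewer there is one more tool, called after "Request:" as name(argument=value, ...) on one line, values as JSON. move_arm: Moves the arm, as the interface text tells. Its arguments: {"type":"object","properties":{"moves":{"type":"array","items":{"type":"object","properties":{"gripper":{"type":"number"},"x":{"type":"number"},"y":{"type":"number"},"z":{"type":"number"},"roll":{"type":"number"}}}}},"required":["moves"]}

```bash
mkdir -p pics
cat > h.py <<'E'
import numpy as np, cv2
from bench import ctrl
def cam(n):
    c=ctrl.camera(n); 
    return c
def ray(c,u,v,z):
    T=np.array(c["world_from_camera"]); d=T[:3,:3]@np.array([(u-c["cx"])/c["fx"],-(v-c["cy"])/c["fy"],-1]); o=T[:3,3]
    return o+d*(z-o[2])/d[2]
def proj(c,p):
    T=np.linalg.inv(np.array(c["world_from_camera"])); q=T[:3,:3]@np.array(p)+T[:3,3]
    return c["cx"]+c["fx"]*q[0]/-q[2], c["cy"]-c["fy"]*q[1]/-q[2]
E
python3 - <<'E'
from h import *
for n in("top","scene"):
    c=cam(n); cv2.imwrite(f"pics/{n}0.png",c["img"][:,:,::-1]); print({k:np.round(c[k],3).tolist() for k in c if k!="img"})
o=ctrl.get_obs(); print(o)
E
```

```text
{'fx': 526.266, 'fy': 526.266, 'cx': 326.15, 'cy': 238.005, 'world_from_camera': [[0.008, 0.997, -0.072, 0.351], [-1.0, 0.008, 0.0, -0.027], [0.001, 0.072, 0.997, 1.714], [0.0, 0.0, 0.0, 1.0]]}
{'fx': 478.266, 'fy': 478.266, 'cx': 327.735, 'cy': 232.298, 'world_from_camera': [[0.843, -0.415, 0.342, 0.929], [0.537, 0.668, -0.515, -0.676], [-0.015, 0.618, 0.786, 1.212], [0.0, 0.0, 0.0, 1.0]]}
{'time_s': 0.1, 'q': array([ 9.34669126e-01,  1.81491863e-01,  1.60789956e+00, -4.92167037e-06,
        1.35382087e+00, -2.06284820e-01]), 'dq': array([-2.14123030e-05, -4.58558572e-04, -4.63286241e-04,  8.19897757e-04,
       -2.45362669e-03, -1.32894393e-04]), 'joint_efforts': array([ 2.15177247e-04, -4.45876551e+01, -3.52236199e+01, -2.44608000e-04,
        4.19407384e-03, -1.09247600e-05]), 'eef_pos': array([0.23945807, 0.52251814, 0.40386398]), 'eef_rot': array([ 2.90698645e-04,  8.41642926e-01,  5.40033822e-01, -7.55849698e-04]), 'wrist_force': array([-0.19755949,  0.19046397, -0.11393661]), 'torque': array([-0.05303122,  0.02184103,  0.00246729]), 'opening': 0.9969151533798678}
```

View pics/top0.png

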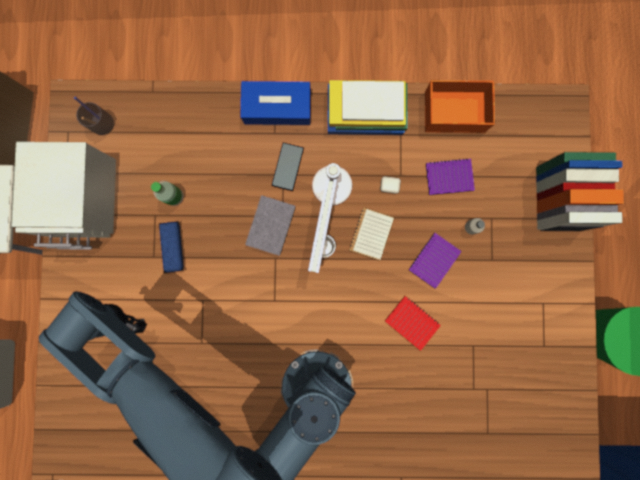

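View pics/scene0.png

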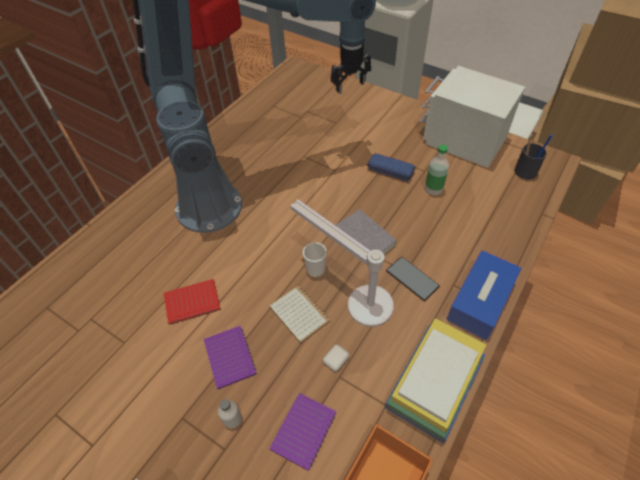

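The top view shows the post at about (333,172) and the bar's tip at (315,271). The candidates are the white lined notebook (372,234), the grey paperback (271,226), the purple look-alikes (450,176) and (435,260), and the red one (413,322). Only the white one fits, since it is lined with rings and lies in front of the lamp. I'll confirm that in an enlarged crop and measure.

```bash
cat > m.py <<'E'
from h import *
def note(c):
    im=c["img"].astype(int); m=((im.min(2)>150)).astype(np.uint8)
    m[:, :345]=0; m[:,400:]=0; m[:200]=0; m[265:]=0
    r=cv2.minAreaRect(cv2.findNonZero(m)); return r
E
python3 - <<'E'
from m import *
c=cam("top"); im=c["img"][:,:,::-1]
cv2.imwrite("pics/crop.png",cv2.resize(im[150:285,240:420],None,fx=4.4,fy=4.4,interpolation=cv2.INTER_CUBIC))
r=note(c);print(r, ray(c,*r[0],.012))
for n,(u,v),z in [("switch",(333.5,170),.254),("foot",(332,185),.018),("tip",(315,271),.229)]: print(n,ray(c,u,v,z))
E
```

```text
((372.9000244140625, 233.80001831054688), (28.144271850585938, 42.69075393676758), 18.434947967529297) [ 0.48916354 -0.17826916  0.012     ]
switch [ 0.64835257 -0.04575346  0.254     ]
foot [ 0.64694474 -0.04431728  0.018     ]
tip [0.36510604 0.00396496 0.229     ]
```

View pics/crop.png

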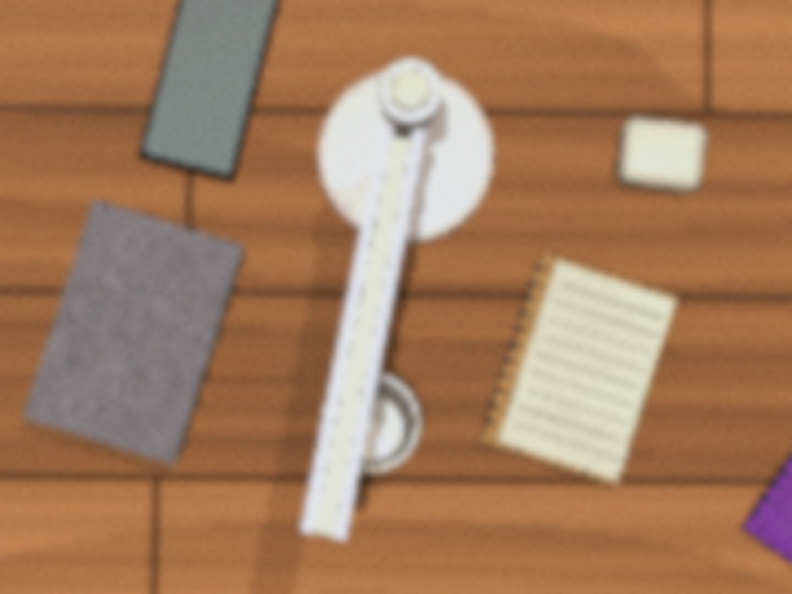

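The crop confirms it: the white lined notebook with the rings along its left edge is centred at about (372,234). From the measurements:
- **Post:** about (0.647, -0.045).
- **Notebook centre:** about (0.489, -0.176).
- **Bar direction:** currently about 10° to +y of -x. The target is about 39.7° to -y of -x.

I'll shut the gripper and roll 40° first.

Request:
move_arm(moves=[{"gripper": 0,"roll": 10,"x": 0,"y": 0,"z": 0},{"gripper": 0,"roll": 10,"x": 0,"y": 0,"z": 0},{"gripper": 0,"roll": 10,"x": 0,"y": 0,"z": 0},{"gripper": 0,"roll": 10,"x": 0,"y": 0,"z": 0},{"gripper": 0,"roll": 0,"x": 0,"y": 0,"z": 0}])

```text
time_s: 0.78
eef_pos: [0.2395, 0.5226, 0.4043]
eef_rot: [0.0, 0.975, 0.22, -0.0]
wrist_force: [0.4, 0.2, 0.1]
opening: 0.0
```

```bash
cat >> h.py <<'E'
from scipy.spatial.transform import Rotation as R
def to(x,y,z):
    o=ctrl.get_obs(); w,a,b,c=o["eef_rot"]; M=R.from_quat([a,b,c,w]).as_matrix()
    print("t",round(o["time_s"],2),"pos",o["eef_pos"].round(4),"xaxis",M[:,0].round(3),"F",o["wrist_force"].round(1),"q",o["q"].round(2),"open",round(o["opening"],2))
    print("shift cm",(M.T@(np.array([x,y,z])-o["eef_pos"])*100).round(2))
E
python3 -c "
from h import *
to(.479,.05,.378)"
```

```text
t 0.78 pos [0.2395 0.5226 0.4043] xaxis [ 0.903  0.43  -0.001] F [0.4 0.2 0.1] q [ 0.93  0.18  1.61 -0.    1.35  0.49] open 0.0
shift cm [ 1.3  52.97  2.65]
```

Request:
move_arm(moves=[{"gripper": 0,"x": 0.1,"y": 5,"z": 0},{"gripper": 0,"x": 0.1,"y": 5,"z": 0},{"gripper": 0,"x": 0.1,"y": 5,"z": 0},{"gripper": 0,"x": 0.1,"y": 5,"z": 0},{"gripper": 0,"x": 0.1,"y": 5,"z": 0}])

```text
validation failed for argument at $.mo...
```

Request:
move_arm(moves=[{"gripper": 0,"x": 0.1,"y": 5,"z": 0},{"gripper": 0,"x": 0.1,"y": 5,"z": 0},{"gripper": 0,"x": 0.1,"y": 5,"z": 0},{"gripper": 0,"x": 0.1,"y": 5,"z": 0.5},{"gripper": 0,"x": 0.1,"y": 4,"z": 1}])

```text
validation failed for argument at $.mo...
```

```bash
python3 -c "
from h import *
to(.479,.045,.378)
c=cam('top');cv2.imwrite('pics/t1.png',cv2.resize(c['img'][120:300,220:440,::-1],None,fx=3.5,fy=3.3,interpolation=2))"
```

```text
t 0.78 pos [0.2395 0.5226 0.4043] xaxis [ 0.903  0.43  -0.001] F [0.4 0.2 0.1] q [ 0.93  0.18  1.61 -0.    1.35  0.49] open 0.0
shift cm [ 1.09 53.42  2.65]
```

View pics/t1.png

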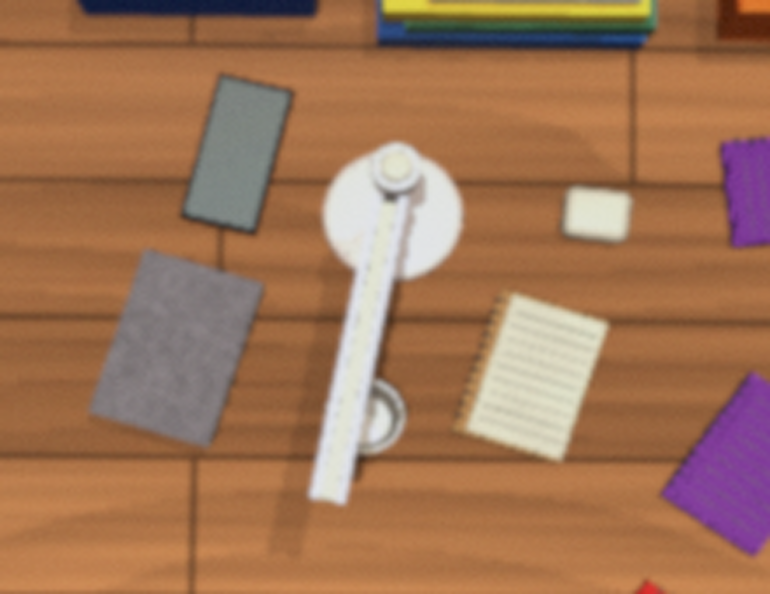

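Nothing moved, because both calls were refused. Each row seems to need "roll" as well, so I'll add it.

Request:
move_arm(moves=[{"gripper": 0,"x": 0.1,"y": 5,"z": 0,"roll": 0},{"gripper": 0,"x": 0.1,"y": 5,"z": 0,"roll": 0},{"gripper": 0,"x": 0.1,"y": 5,"z": 0,"roll": 0},{"gripper": 0,"x": 0.1,"y": 5,"z": 0,"roll": 0},{"gripper": 0,"x": 0.1,"y": 5,"z": 0,"roll": 0}])

```text
time_s: 1.45
eef_pos: [0.3516, 0.2975, 0.4048]
eef_rot: [-0.0, 0.975, 0.222, 0.0]
wrist_force: [0.0, -0.3, 0.7]
opening: -0.001
```

Request:
move_arm(moves=[{"gripper": 0,"x": 0.1,"y": 5,"z": 0,"roll": 0},{"gripper": 0,"x": 0.1,"y": 5,"z": 0,"roll": 0},{"gripper": 0,"x": 0.1,"y": 5,"z": 0,"roll": 0},{"gripper": 0,"x": 0.1,"y": 5,"z": 0.5,"roll": 0},{"gripper": 0,"x": 0.1,"y": 4,"z": 1,"roll": 0}])

```text
time_s: 2.08
eef_pos: [0.4594, 0.0825, 0.3901]
eef_rot: [0.0, 0.975, 0.221, 0.001]
wrist_force: [-0.4, 1.7, -0.1]
opening: -0.002
```

```bash
python3 -c "
from h import *
to(.479,.045,.378)
c=cam('top');cv2.imwrite('pics/t2.png',cv2.resize(c['img'][120:300,220:440,::-1],None,fx=3.5,fy=3.3,interpolation=2))"
```

```text
t 2.08 pos [0.4594 0.0825 0.3901] xaxis [0.902 0.431 0.001] F [-0.4  1.7 -0.1] q [-0.08 -0.05  1.89 -0.    1.31 -0.52] open -0.0
shift cm [0.16 4.22 1.21]
```

Request:
move_arm(moves=[{"gripper": 0,"x": -0.2,"y": 1.3,"z": 0.6,"roll": 0},{"gripper": 0,"x": -0.2,"y": 1.3,"z": 0.6,"roll": 0},{"gripper": 0,"x": -0.2,"y": 1.3,"z": 0,"roll": 0},{"gripper": 0,"x": -0.2,"y": 1.3,"z": 0,"roll": 0},{"gripper": 0,"x": -0.4,"y": 0.9,"z": 0,"roll": 0}])

```text
time_s: 2.75
eef_pos: [0.4742, 0.0234, 0.378]
eef_rot: [0.0, 0.976, 0.22, 0.0]
wrist_force: [-0.3, -0.6, 0.4]
opening: -0.002
```

Request:
move_arm(moves=[{"gripper": 0,"x": -0.4,"y": 0.9,"z": 0,"roll": 0},{"gripper": 0,"x": -0.4,"y": 0.9,"z": 0,"roll": 0},{"gripper": 0,"x": -0.4,"y": 0.9,"z": 0,"roll": 0},{"gripper": 0,"x": -0.4,"y": 0.9,"z": 0,"roll": 0},{"gripper": 0,"x": -0.4,"y": 0.9,"z": 0,"roll": 0}])

```text
time_s: 3.38
eef_pos: [0.4751, -0.0259, 0.3776]
eef_rot: [-0.0, 0.976, 0.22, -0.0]
wrist_force: [0.0, 0.3, -0.4]
opening: 0.002
```

```bash
python3 -c "
from h import *
to(.480,-.139,.378)
c=cam('top');a=c['img'][120:300,220:440,::-1];c=cam('scene');b=c['img'][180:360,220:440,::-1];cv2.imwrite('pics/t3.png',cv2.resize(np.vstack([a,b]),None,fx=1.66,fy=1.66,interpolation=2) if 0 else cv2.resize(np.hstack([a,b]),None,fx=1.8,fy=1.8,interpolation=2))"
```

```text
t 3.38 pos [ 0.4751 -0.0259  0.3776] xaxis [ 0.904  0.429 -0.   ] F [ 0.   0.3 -0.4] q [-0.3  -0.02  1.88 -0.    1.28 -0.75] open 0.0
shift cm [-4.4  10.43 -0.04]
```

View pics/t3.png

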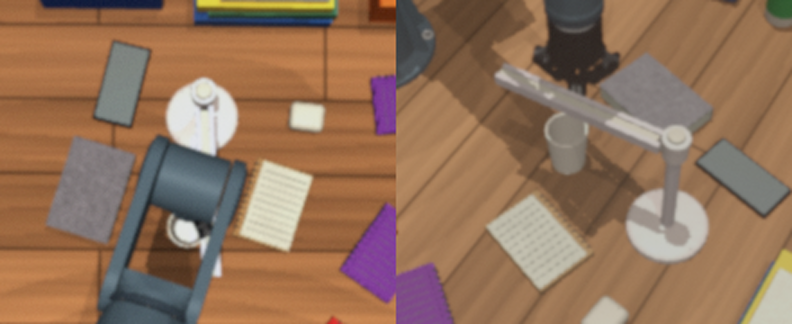

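The bar is moving with the finger beside it (bar tip at about (217,272) in the left half). I'll carry on, slower toward the end.

Request:
move_arm(moves=[{"gripper": 0,"x": -0.4,"y": 0.9,"z": 0,"roll": 0},{"gripper": 0,"x": -0.4,"y": 0.9,"z": 0,"roll": 0},{"gripper": 0,"x": -0.4,"y": 0.9,"z": 0,"roll": 0},{"gripper": 0,"x": -0.4,"y": 0.9,"z": 0,"roll": 0},{"gripper": 0,"x": -0.4,"y": 0.9,"z": 0,"roll": 0}])

```text
time_s: 4.1
eef_pos: [0.4763, -0.0752, 0.3777]
eef_rot: [-0.0, 0.976, 0.22, 0.0]
wrist_force: [0.6, 1.1, 0.3]
opening: -0.005
```

Request:
move_arm(moves=[{"gripper": 0,"x": -0.4,"y": 0.9,"z": 0,"roll": 0},{"gripper": 0,"x": -0.4,"y": 0.9,"z": 0,"roll": 0},{"gripper": 0,"x": -0.3,"y": 0.7,"z": 0,"roll": 0},{"gripper": 0,"x": -0.2,"y": 0.5,"z": 0,"roll": 0},{"gripper": 0,"x": -0.1,"y": 0.2,"z": 0,"roll": 0}])

```text
time_s: 4.72
eef_pos: [0.4774, -0.1097, 0.3777]
eef_rot: [-0.0, 0.976, 0.219, -0.0]
wrist_force: [-0.5, 1.1, 0.3]
opening: 0.001
```

```bash
python3 -c "
from h import *
to(.491,-.139,.378)
c=cam('top');a=c['img'][120:300,220:440,::-1];c=cam('scene');b=c['img'][180:360,220:440,::-1];cv2.imwrite('pics/t4.png',cv2.resize(np.hstack([a,b]),None,fx=1.8,fy=1.8,interpolation=2))"
```

```text
t 4.72 pos [ 0.4774 -0.1097  0.3777] xaxis [ 0.904  0.428 -0.   ] F [-0.5  1.1  0.3] q [-0.47  0.01  1.84  0.    1.28 -0.91] open 0.0
shift cm [-0.03  3.23 -0.03]
```

View pics/t4.png

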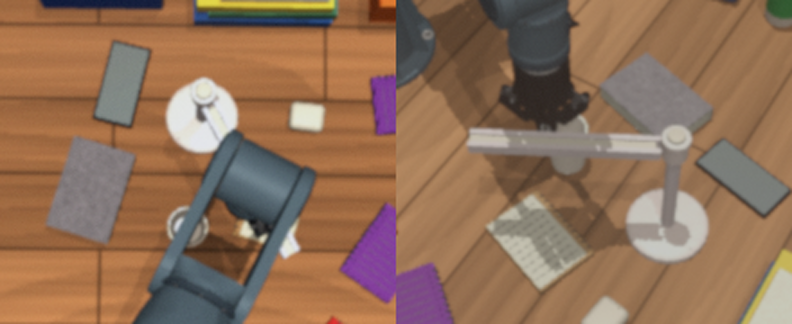

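```bash
python3 -c "
from h import *
P=np.array([.647,-.045])
for n,u,v in (('top',380.5,257.2),('scene',261.3,257.5)):
    c=cam(n); p=ray(c,u,v,.225); d=p[:2]-P; print(n,p.round(3),np.hypot(*d).round(3),np.degrees(np.arctan2(-d[1],-d[0])).round(1))
c=cam('scene'); print(ray(c,(676-396)/1.8+220,135/1.8+180,.254), ray(c,(538-396)/1.8+220,242/1.8+180,.012))
"
```

```text
top [ 0.406 -0.181  0.225] 0.277 29.4
scene [ 0.401 -0.186  0.225] 0.284 29.8
[ 0.64992299 -0.04593453  0.254     ] [ 0.49602102 -0.18032754  0.012     ]
```

Both cameras put the bar at about 29.5°. Another 10° is needed, which is about 3.1 cm more at the finger.

Request:
move_arm(moves=[{"gripper": 0,"x": 0.1,"y": 0.8,"z": 0,"roll": 0},{"gripper": 0,"x": 0.1,"y": 0.8,"z": 0,"roll": 0},{"gripper": 0,"x": 0.1,"y": 0.7,"z": 0,"roll": 0},{"gripper": 0,"x": 0.1,"y": 0.5,"z": 0,"roll": 0},{"gripper": 0,"x": 0.1,"y": 0.3,"z": 0,"roll": 0}])

```text
time_s: 5.6
eef_pos: [0.4954, -0.1356, 0.3776]
eef_rot: [-0.0, 0.976, 0.219, -0.0]
wrist_force: [-0.6, 0.4, -0.5]
opening: -0.0
```

Request:
move_arm(moves=[{"gripper": 0,"x": 0,"y": 0,"z": 0,"roll": 0},{"gripper": 0,"x": 0,"y": -1,"z": 0,"roll": 0},{"gripper": 0,"x": 0,"y": -3,"z": 0,"roll": 0},{"gripper": 0,"x": 0,"y": -5,"z": 0,"roll": 0},{"gripper": 0,"x": 0,"y": -6,"z": -2,"roll": 0}])

```text
time_s: 6.22
eef_pos: [0.4297, 0.0011, 0.3964]
eef_rot: [-0.001, 0.976, 0.219, -0.001]
wrist_force: [1.0, 0.6, 1.2]
opening: 0.003
```

Request:
move_arm(moves=[{"gripper": 0,"x": 0,"y": -6,"z": -4,"roll": 0},{"gripper": 0,"x": 0,"y": -6,"z": -4,"roll": 0},{"gripper": 0,"x": 0,"y": -6,"z": 0,"roll": 0},{"gripper": 0,"x": 0,"y": -4,"z": 0,"roll": 0},{"gripper": 0,"x": 0,"y": 0,"z": 0,"roll": 0}])

```text
time_s: 6.85
eef_pos: [0.3419, 0.1861, 0.467]
eef_rot: [-0.0, 0.975, 0.222, 0.0]
wrist_force: [0.8, -0.7, 0.7]
opening: -0.002
```

```bash
python3 -c "
from h import *
to(.647,-.045,.5)
c=cam('top');cv2.imwrite('pics/t5.png',cv2.resize(c['img'][150:285,280:460,::-1],None,fx=4.4,fy=4.4,interpolation=2))"
```

```text
t 6.85 pos [0.3419 0.1861 0.467 ] xaxis [0.901 0.433 0.001] F [ 0.8 -0.7  0.7] q [ 0.19 -0.32  1.95  0.    1.51 -0.26] open -0.0
shift cm [17.48 34.05 -3.3 ]
```

View pics/t5.png

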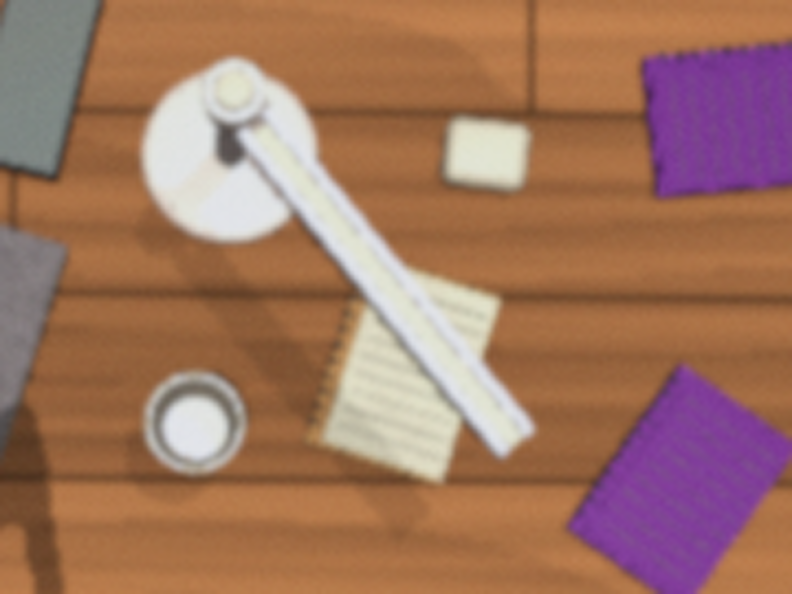

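```bash
python3 -c "
from h import *
c=cam('top'); N=ray(c,372,233.9,.012)[:2]
g=lambda u,v,z: ray(c,280+u/4.4,150+v/4.4,z)[:2]
P=(g(234,91,.254)+g(230.5,155,.018))/2; T=g(519,442,.225); M=g(349,247,.229)
print(P,T,N)
for A in(P,M):
  d=(T-A)/np.linalg.norm(T-A); e=N-P; print(np.linalg.norm(T-A), np.degrees(np.arctan2(-d[1],-d[0])), 'perp err mm',1000*(d[0]*e[1]-d[1]*e[0]), d@e)
"
```

```text
[ 0.64630785 -0.04522716] [ 0.42514235 -0.23034155] [ 0.48881409 -0.17534923]
0.2884120522434712 39.92915965181436 perp err mm -1.3031654791793856 0.20428983637621967
0.16658253952953153 41.39134734990236 perp err mm -6.515649770478666 0.20419006291922528
```

The bar is at about 40°, and its centre line passes 1–7 mm from the notebook's centre. Next I'll go above the switch.

Request:
move_arm(moves=[{"gripper": 0,"x": 2.5,"y": 4.8,"z": -0.2,"roll": 0},{"gripper": 0,"x": 2.5,"y": 4.8,"z": 0,"roll": 0},{"gripper": 0,"x": 2.5,"y": 4.8,"z": 0,"roll": 0},{"gripper": 0,"x": 2.5,"y": 4.8,"z": 0,"roll": 0},{"gripper": 0,"x": 2.5,"y": 4.8,"z": 0,"roll": 0}])

```text
time_s: 7.58
eef_pos: [0.561, 0.0175, 0.4684]
eef_rot: [0.0, 0.976, 0.218, -0.0]
wrist_force: [0.0, 0.3, -0.1]
opening: 0.001
```

Request:
move_arm(moves=[{"gripper": 0,"x": 2.5,"y": 4.8,"z": 0,"roll": 0},{"gripper": 0,"x": 2.5,"y": 4.8,"z": 0,"roll": 0},{"gripper": 0,"x": 0,"y": 0.4,"z": 0,"roll": 0},{"gripper": 0,"x": 0,"y": 0,"z": 0,"roll": 0}])

```text
time_s: 8.07
eef_pos: [0.6475, -0.05, 0.4679]
eef_rot: [-0.0, 0.976, 0.218, -0.001]
wrist_force: [0.0, -0.3, 0.2]
opening: 0.002
```

```bash
python3 -c "
from h import *
to(.6465,-.045,.427)
c=cam('scene');b=c['img'][170:290,290:450,::-1];cv2.imwrite('pics/t6.png',cv2.resize(b,None,fx=4,fy=4,interpolation=2))
print((np.array(proj(c,ctrl.get_obs()['eef_pos']-[0,0,.173]))-[290,170])*4)"
```

```text
t 8.07 pos [ 0.6475 -0.05    0.4679] xaxis [ 0.905  0.426 -0.001] F [ 0.  -0.3  0.2] q [-0.26  0.3   1.33 -0.    1.51 -0.7 ] open 0.0
shift cm [ 0.13 -0.48  4.09]
[340.05283566 301.06662813]
```

View pics/t6.png

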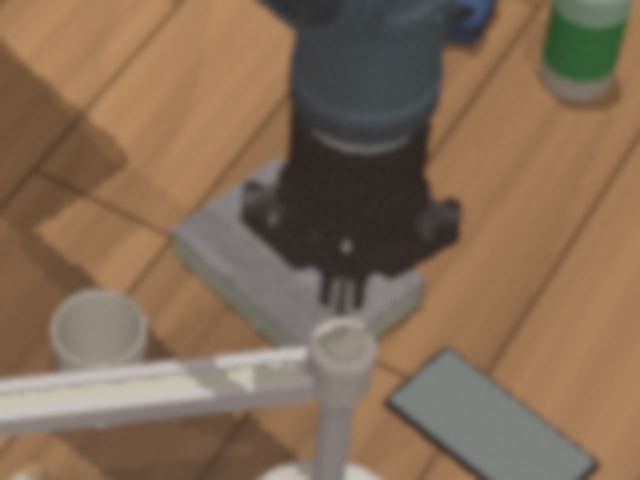

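The closed fingertips (340,303) are straight above the switch (345,340), 5 mm off to -y. I'll centre them, descend and press in small steps.

Request:
move_arm(moves=[{"gripper": 0,"x": 0.1,"y": -0.5,"z": 1,"roll": 0},{"gripper": 0,"x": 0,"y": 0,"z": 1.5,"roll": 0},{"gripper": 0,"x": 0,"y": 0,"z": 1,"roll": 0},{"gripper": 0,"x": 0,"y": 0,"z": 0.5,"roll": 0},{"gripper": 0,"x": 0,"y": 0,"z": 0,"roll": 0}])

```text
time_s: 8.75
eef_pos: [0.6463, -0.0432, 0.4283]
eef_rot: [-0.0, 0.976, 0.22, -0.0]
wrist_force: [0.3, -0.1, 0.4]
opening: 0.0
```

Request:
move_arm(moves=[{"gripper": 0,"x": 0,"y": 0,"z": 0.2,"roll": 0},{"gripper": 0,"x": 0,"y": 0,"z": 0.2,"roll": 0},{"gripper": 0,"x": 0,"y": 0,"z": 0.1,"roll": 0},{"gripper": 0,"x": 0,"y": 0,"z": 0,"roll": 0}])

```text
time_s: 9.25
eef_pos: [0.6466, -0.0433, 0.4243]
eef_rot: [0.0, 0.976, 0.22, 0.001]
wrist_force: [1.0, -0.1, 2.4]
opening: -0.0
```

Request:
move_arm(moves=[{"gripper": 0,"x": 0,"y": 0,"z": 0.15,"roll": 0},{"gripper": 0,"x": 0,"y": 0,"z": 0.15,"roll": 0},{"gripper": 0,"x": 0,"y": 0,"z": 0,"roll": 0}])

```text
time_s: 9.62
eef_pos: [0.6465, -0.0433, 0.4215]
eef_rot: [0.0, 0.976, 0.22, 0.001]
wrist_force: [1.2, 0.2, 6.4]
opening: 0.001
```

Request:
move_arm(moves=[{"gripper": 0,"x": 0,"y": 0,"z": 0.1,"roll": 0},{"gripper": 0,"x": 0,"y": 0,"z": 0,"roll": 0}])

```text
time_s: 9.88
eef_pos: [0.6465, -0.0433, 0.4215]
eef_rot: [0.0, 0.976, 0.22, 0.001]
wrist_force: [-2.8, 0.3, 9.5]
opening: -0.0
```

The tool stopped at z = 0.4215 while the force kept rising to 9.5 N, so the switch is on its stop. I'll release it and pull back along a clear path.

Request:
move_arm(moves=[{"gripper": 0,"x": 0,"y": 0,"z": 0,"roll": 0},{"gripper": 0,"x": 0,"y": 0,"z": -1,"roll": 0},{"gripper": 0,"x": 0,"y": 0,"z": -3,"roll": 0},{"gripper": 0,"x": 0,"y": 0,"z": -4,"roll": 0},{"gripper": 0,"x": -2.5,"y": -4.8,"z": 0,"roll": 0}])

```text
time_s: 10.5
eef_pos: [0.6045, -0.0121, 0.5028]
eef_rot: [0.001, 0.976, 0.218, 0.002]
wrist_force: [0.0, 1.1, 0.4]
opening: 0.0
```

Request:
move_arm(moves=[{"gripper": 0,"x": -2.5,"y": -4.8,"z": 0,"roll": 0},{"gripper": 0,"x": -2.5,"y": -4.8,"z": 0,"roll": 0},{"gripper": 0,"x": -2.5,"y": -4.8,"z": 0,"roll": 0},{"gripper": 0,"x": -2.5,"y": -4.8,"z": 0,"roll": 0},{"gripper": 0,"x": -2.5,"y": -4.8,"z": 0,"roll": 0}])

```text
time_s: 11.12
eef_pos: [0.3856, 0.1534, 0.4993]
eef_rot: [-0.0, 0.976, 0.219, -0.001]
wrist_force: [-0.7, 1.4, 0.9]
opening: 0.001
```

Request:
move_arm(moves=[{"gripper": 0,"x": -2,"y": -4,"z": 0,"roll": 0},{"gripper": 0,"x": 0,"y": 0,"z": 0,"roll": 0},{"gripper": 0,"x": 0,"y": 0,"z": 0,"roll": 0}])

```text
time_s: 11.5
eef_pos: [0.3523, 0.1802, 0.4998]
eef_rot: [0.0, 0.976, 0.22, -0.0]
wrist_force: [-0.6, -0.8, -0.3]
opening: -0.002
```

```bash
python3 -c "
from h import *
to(.647,-.045,.5)
c=cam('top');cv2.imwrite('pics/t7.png',cv2.resize(c['img'][150:285,280:460,::-1],None,fx=4.4,fy=4.4,interpolation=2))"
```

```text
t 11.5 pos [0.3523 0.1802 0.4998] xaxis [ 0.903  0.429 -0.   ] F [-0.6 -0.8 -0.3] q [ 0.17 -0.32  1.89 -0.    1.57 -0.27] open -0.0
shift cm [ 1.696e+01  3.298e+01 -2.000e-02]
```

View pics/t7.png

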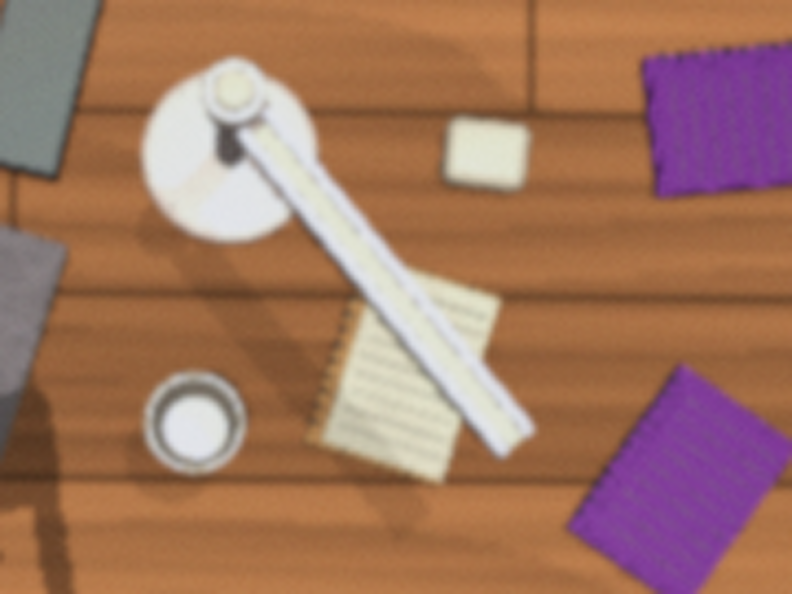

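The view is unchanged: the bar's tip is still at (519,442) over the notebook, everything else is in place, and the arm is clear. Handing in.

```bash
python3 -c "
from h import *
print(ctrl.hand_in())"
```

```text
the job is handed in; nothing more can be done
None
```

I pushed the light bar round over the ring-bound notebook with the shut fingertips, then pressed the lamp's switch down and let it up. The job is handed in at about 11.5 s of the 45 s allowed; no verdict was reported.

- **Bar:** it sits at about 40°, and its centre line passes about 1–7 mm from the notebook's centre (the limit is 25 mm). The two ways I worked this out from the top picture disagreed by about 5 mm.
- **Switch:** the fingertips stopped about 6 mm below the switch's rest height, at up to 9.5 N; about 4 N is enough. I judged the full press from that force and height. The spring back up was not measured directly, but the arm is well clear of the switch.
- **Everything else:** the last top crop matched the one before the press, and the notebook and everything else in view looked unmoved. The water bottle, glasses case and lotion were outside that crop, so I did not check them at the end.
- **Problems:** two early move calls were refused because they lacked a roll value, and nothing moved.

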